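# Put the grill scraper away and snap its cover on

### The arm

A 6-joint arm with a two-finger parallel gripper is mounted at the origin on the work surface. World frame = base frame: x ahead of the robot, y to its left, z up, the work surface at z = 0. Lengths are in m, angles in rad, forces in N, time in s.
With the tool pointing down it reaches from about 0.375 to 0.975 m from the base axis. Payload 3.8 kg.
Tool frame: the origin (TCP) lies where the fingers leave the gripper's body, on its centre line; the fingertips stand 73 mm ahead of it and the grasp point (between the pads) lies 54 mm ahead of it (nose_length is the distance from the TCP to the fingertips, in m); z points along the fingers, y is the line along which they close (so a half turn about z gives the same grasp; the last joint's range is limited). The gripper opens to 85 mm and grips with 20 to 120 N. Pads are 22 mm wide; open, the fingers measure 114 mm over their backs; the gripper's body (76 mm by 85 mm) begins 54 mm behind the grasp point. The pads swing forward as they close: fully open they stand 13 mm farther back than shut.
Start: joints at [-1.237, 0.264, 1.604, -0, 1.274, -0.037], TCP at [0.245, -0.629, 0.304] pointing down, gripper open.
Joint ranges: [-2.63, 2.63], [-0.94, 2.18], [0.31, 2.57], [-1.31, 4.45], [0, 2.66], [-2.55, 2.55]. Speed limits (rad/s): [2.57, 2.57, 3.14, 3.14, 3.14, 3.14].

### API

Orientations are given as a rotation vector (axis times angle).
In Python, from workcell import read_state, read_camera, calibration, finish_job, look_for, cut_out, tip_of, nose_length gives the robot as it stands.
- The arm moves only by the tool step_arm, never from a script. Its argument "targets" is a list of rows, each a list of 3 entries, a list of its own where there are three numbers: the turn, a rotation vector about the tool's x, y, z in rad, then the shift along the tool's x, y, z in mm, then the finger opening in mm, from 0 to 85.4. In form: [[[ax, ay, az], [x, y, z], grip], ...]. A call has 1 to 5 rows; each row shifts and turns the commanded pose from where the row before left it, along the tool's axes as they then stand; what a row does not reach is not made up. A row lasts 1/12 s, in which the tool goes at most 41.7 mm and 7.16 degrees, less where a joint would pass 70% of its speed; a pose out of reach is approached as far as the arm can. A call with a gripper value outside its range is refused whole. The fingers move at their own pace and stop on an object; "grip_force" is the grip in N (left out, the last holds). Time passes only in rows, so rows that do not move let the fingers close. It gives the time, the measured TCP pose, the force, the opening and the grip force at its end, in the units of the state.
- read_state(): the state, without advancing time (a new reading comes with each control period).
- read_camera(name): name is "scene" or "top" or "wrist"; returns the picture (400x640x3 uint8, red, green, blue); there is no depth.
- calibration(name): a dict with "camera_matrix" (3x3 intrinsics, pixels), "dist_coeffs" ([k1, k2, p1, p2, k3] as OpenCV has them; the pictures are not rectified), "R" (3x3) and "t" (3): a world point X has camera coordinates R X + t. Camera axes: x right, y down, z forward; pixel columns grow to the right and rows downward; lengths in m; the calibration is good to about 2 mm. A picture is of the moment at which its call begins: read the wrist's pose just before it. calibration takes no time and is no camera call; for the wrist camera it gives the pose at the moment of the call.
- finish_job(): hands the job in; it is judged then, once.
Trained networks look in the newest picture that a camera, given by its name, has taken for a name from the list of things; names that differ only in an ending like _2 or _b are one class to them, and where a whole thing is asked for, a point or a joint stands for the part that bears it (a point fixed in the world has none). Each returns a list of dicts, best first, with "score" (0 to 1); they miss things now and then, are a little off and sometimes report something else, mostly with a low value. They report only what shows in the picture. A call takes as long as a camera call.
- look_for(camera, query): "extent" ([left, top, right, bottom] in pixels, round what is visible of it).
- cut_out(camera, query): "region" (400x640 bool, what is visible of it) and "extent" ([left, top, right, bottom] in pixels, round what is visible of it).
- tip_of(camera, query): "at" ([row, column] in pixels: a listed point, or the origin of a listed thing).
The state is a dict: "time": time; "q": joint angles; "joint_vel": joint speeds; "joint_torque": joint torques, N m; "tool_pos": TCP position; "tcp_rot": TCP orientation; "wrist_force": force on the tool from outside, world axes, zero at the start; "torque": the same for the moment, N m; "width": opening from 0.0 (shut) to 1.0 (fully open); "grip_force": force on a finger pad.
Only numpy, scipy, OpenCV 4.12 (cv2) and the standard library are available. Lean on these libraries where they do the work, as an engineer would, in place of code of your own. Each camera call takes 0.05 s, during which the arm holds its last target. There are 200 camera calls.

### The job

Lay the grill scraper flat in its keyhole compartment in the wooden case, blade in the wide end, and let go of it; then take the aluminium cover by its bar handle, set it square on the case and press it down until it snaps past both spring clips and sits fully home. Keep pressing it down firmly: you finish with the hand still on the cover, pushing, and do not let go. Leave the other things on the slab where they are.

Things in the scene. Friction and masses are not known exactly. Their poses are not given: they have to be found in the camera images.
- scraper_center (a point): centre of the loose grill scraper, 8 mm above its underside, half-way up its wooden handle. It lies flat on the slab beside the case; 126 mm long along x, 0.06-0.1 kg. Handle 18 mm wide (y), 16 mm high, x = -63 to +23 mm; steel blade 44 mm wide, 4 mm thick, level with the underside, x = +22 to +63 mm. Grip the handle here, across its width
- scraper_blade (a point): middle of the scraper's blade: 43 mm along the scraper's +x from its centre, 2 mm above its underside
- case: low wooden case fixed to the slab, long sides open; origin on the slab under its middle, long axis x. Floor 143 x 76 mm, top 6 mm above the slab; end walls 5 mm thick, 76 mm wide, 26 mm high, inner faces at x = +-66.5 mm. Between them the keyhole compartment: see case_bed. A sprung steel clip stands beyond each end: see clip_nose
- case_bed (a point): where scraper_center lies when the scraper is in its compartment, blade to +x: over the case's origin, 14 mm above the slab, axes as the case. Ribs 16 mm above the slab form a handle channel 24 mm wide (x = -66.5 to -30 mm) and a blade pocket 50 mm wide (x = +20 to +66.5 mm); between these no ribs, so there is room for the fingers
- case_seat (a point): point in the case where cover_grip lies when the cover is fully home: 58 mm above the slab, over the case's origin, axes as the case
- clip_nose (a point): round nose (5 mm radius, 32 mm long) of the clip at the case's +x end, at rest: 84.5 mm from the case's middle, 37 mm above the slab; its twin is at x = -84.5 mm. Steel clips 36 mm wide, tops 43 mm above the slab. Each yields outwards up to 8 mm against a spring
- cover_grip (a point): centre of the bar handle of the loose aluminium cover, which stands level on the slab beside the case, like a shallow tray upturned; 0.17-0.28 kg. Wooden bar 70 mm long (y, across the cover), 18 mm wide (x), 14 mm high, on two thin posts; its centre is 29 mm above the cover's top and 52 mm above its lower edge. Grip it here across its width; the same cover either way round
- cover_end (a point): middle of the cover's rolled edge (4 mm radius) at its +x end, 78 mm from its middle, 22 mm above its lower edge; same at -x. Cover 164 x 88 mm; side skirts 20 mm deep, 82 mm apart inside, straddle the end walls. Going down, the edges meet the noses 15 mm above home and take 10-20 N to pass; the push drops suddenly, often at one end first (cover tilted): push on till both ends are home
- dispenser: red plastic sauce dispenser standing at the back, 54 mm wide, 165 mm high, origin under its centre; leave alone
- bowl: small steel bowl, 90 mm wide, 35 mm high, origin under its centre; leave alone
- salt_jar: small glass jar, 44 mm wide, 55 mm high, origin under its centre; leave alone
- matchbox: cardboard matchbox 36 x 56 x 16 mm at the back right, origin under its centre; leave alone

How it is judged:
By the outcome, as a careful person would: the job done as asked, in the order asked, and still so for the second after the job is handed in, while the arm keeps its last pose, push and grip.
It also fails if it takes over 58 s, if anything falls off the work surface, if the arm or the gripper's body presses on something with over 40 N, if the wrist force passes 120 N, or if a joint passes its speed limit or range.

## Working session

There is one attempt and no reset: what is moved stays moved. The work goes in short steps, Python scripts to look and compute and a tool call to move; the robot and the scene stay as the last step left them, time stands still between calls to the robot, and variables do not carry over. Pictures are saved under pics/ and viewed, at most 10 in all, crops included, and the job is handed in when it is done.

Besides the shell and the picture viewer there is one more tool, called after ">>>" in YAML: its name, and indented under it one key for each argument. step_arm: Moves the arm, as the interface text tells. Its arguments: {"type":"object","properties":{"targets":{"type":"array","items":{"type":"array"}},"grip_force":{"type":"number"}},"required":["targets"]}

```bash
ls; mkdir -p pics; cat > h.py <<'E'
import numpy as np, cv2
from scipy.spatial.transform import Rotation as Rn
from workcell import *
def ray(cal,rc):
    K=np.array(cal["camera_matrix"]);d=np.array(cal["dist_coeffs"]);R=np.array(cal["R"]);t=np.array(cal["t"])
    p=cv2.undistortPoints(np.array([[[rc[1],rc[0]]]],float),K,d)[0,0]
    return -R.T@t, R.T@np.array([p[0],p[1],1.])
def at_z(cal,rc,z):
    o,v=ray(cal,rc); return o+v*(z-o[2])/v[2]
def proj(cal,X):
    R=np.array(cal["R"]);t=np.array(cal["t"])
    p,_=cv2.projectPoints(np.array(X,float).reshape(-1,1,3),cv2.Rodrigues(R)[0],t,np.array(cal["camera_matrix"]),np.array(cal["dist_coeffs"]))
    return p[:,0]
E
python3 - <<'E'
from h import *
s=read_state(); print({k:np.round(v,3) for k,v in s.items()})
ims={}
Z=dict(scraper_center=.008,scraper_blade=.002,case=0,case_bed=.014,case_seat=.058,clip_nose=.037,cover_grip=.052,cover_end=.022,dispenser=0,bowl=0,salt_jar=0,matchbox=0)
for c in("scene","top"):
    im=read_camera(c); cv2.imwrite(f"pics/{c}0.png",im[...,::-1]); cal=calibration(c)
    print(c,np.round(-np.array(cal["R"]).T@np.array(cal["t"]),3))
    for q,z in Z.items():
        for r in tip_of(c,q)[:3]: print(q,np.round(r["score"],2),np.round(r["at"],1),np.round(at_z(cal,r["at"],z),4))
E
```

```text
pics
{'time': np.float64(0.0), 'q': array([-1.237,  0.265,  1.605, -0.   ,  1.274, -0.037]), 'joint_vel': array([-0.001,  0.001, -0.   , -0.001,  0.001,  0.001]), 'joint_torque': array([-1.0000e-03, -5.1512e+01, -3.6732e+01, -0.0000e+00,  1.3000e-02,
       -0.0000e+00]), 'tool_pos': array([ 0.244, -0.629,  0.303]), 'tcp_rot': array([-3.086e+00, -5.790e-01,  1.000e-03]), 'wrist_force': array([-0.769,  0.7  , -0.729]), 'torque': array([ 0.004, -0.011,  0.023]), 'grip_force': np.float64(0.0), 'width': np.float64(1.001)}
scene [ 0.999 -0.627  0.736]
scraper_center 0.61 [302.1 205.5] [ 0.5415 -0.3204  0.008 ]
scraper_blade 0.93 [310.3 224.4] [ 0.5835 -0.3109  0.002 ]
case 0.91 [224.6 280.1] [ 0.5281 -0.048   0.    ]
case_bed 0.78 [218.2 281.7] [ 0.527  -0.0389  0.014 ]
case_seat 0.84 [202.7 277.1] [ 0.5146 -0.0379  0.058 ]
case_seat 0.5 [139.  331.4] [0.4772 0.272  0.058 ]
clip_nose 0.83 [218.5 311. ] [ 0.6003 -0.0196  0.037 ]
cover_grip 0.82 [139.6 331.7] [0.4749 0.2778 0.052 ]
cover_end 0.71 [160.1 349.9] [0.5506 0.2564 0.022 ]
dispenser 0.61 [205.1 414.1] [0.7754 0.2053 0.    ]
bowl 0
[... 333 characters left out ...]
206  0.002 ]
scraper_blade 0.7 [235.1 338.6] [ 0.5216 -0.0471  0.002 ]
case 0.95 [235.5 335.6] [ 0.5205 -0.0398  0.    ]
case_bed 0.86 [235.5 336.2] [ 0.5202 -0.0409  0.014 ]
case_bed 0.16 [131.1 243.3] [0.7709 0.1951 0.014 ]
case_seat 0.75 [233.1 336.2] [ 0.5247 -0.0393  0.058 ]
clip_nose 0.83 [203.5 325.3] [ 0.5947 -0.0124  0.037 ]
cover_grip 0.72 [246.1 210. ] [0.486  0.2539 0.052 ]
cover_end 0.85 [213.6 220.4] [0.5646 0.2395 0.022 ]
dispenser 0.92 [130.8 242.1] [0.7751 0.2006 0.    ]
bowl 0.72 [145.8 401.5] [ 0.748  -0.1993  0.    ]
salt_jar 0.7 [125.6 314.3] [0.793  0.0201 0.    ]
matchbox 0.92 [162.7 449.5] [ 0.7089 -0.3208  0.    ]
matchbox 0.75 [212.8 449. ] [ 0.5832 -0.3191  0.    ]
```

View pics/top0.png

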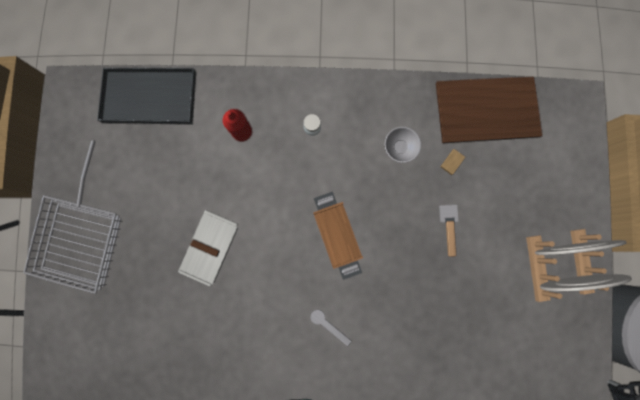

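View pics/scene0.png

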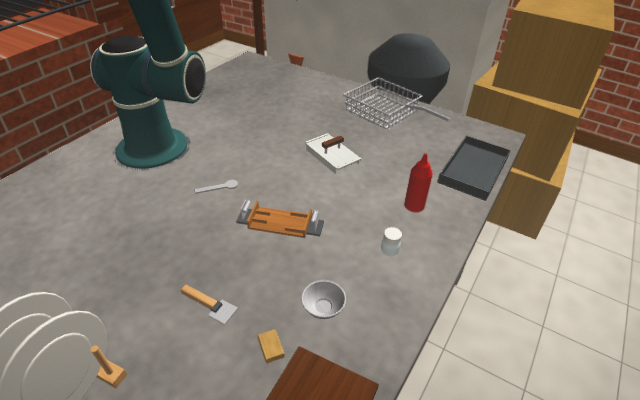

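The top view shows the case at about (337,236), the cover at (207,247) with its bar across it, and the scraper at (450,230) with its blade up the image (+x). The scene view agrees. Next I plan the first move and check the wrist camera geometry.

```bash
cat >> h.py <<'E'
def yaw(s): 
    R=Rn.from_rotvec(s["tcp_rot"]).as_matrix(); return np.arctan2(R[1,0],R[0,0])
def plan(pos,yw):
    "tool-frame shift (mm, current axes) to pos, and turn about tool z to yaw yw, for tool down; shift first, then turn"
    s=read_state();R=Rn.from_rotvec(s["tcp_rot"]).as_matrix()
    d=R.T@(np.array(pos)-s["tool_pos"])*1000
    Rt=np.array([[np.cos(yw),np.sin(yw),0],[np.sin(yw),-np.cos(yw),0],[0,0,-1]])
    print("shift",np.round(d,1),"|",round(np.linalg.norm(d)/41.7,1),"rows; turn",np.round(Rn.from_matrix(R.T@Rt).as_rotvec(),4),"yaw now",round(yaw(s),4),"pos",np.round(s["tool_pos"],4))
E
python3 - <<'E'
from h import *
try: print(nose_length())
except Exception as e: print(nose_length)
c=calibration("wrist");s=read_state();R=Rn.from_rotvec(s["tcp_rot"]).as_matrix()
C=-np.array(c["R"]).T@np.array(c["t"])
print("cam in tool",np.round(R.T@(C-s["tool_pos"]),4),"axes\n",np.round(np.array(c["R"])@R,3)); print(np.round(c["camera_matrix"],1))
c=calibration("top")
im=read_camera("top")
for q,z in(("scraper_center",.012),("case",.02),("cover_grip",.025)):
    r=cut_out("top",q)[0]; m=r["region"].astype(np.uint8)
    pts=np.argwhere(m>0)[:, :]; W=np.array([at_z(c,p,z)[:2] for p in pts]).astype(np.float32)
    print(q,r["score"],cv2.minAreaRect(W*1000))
plan([.53,-.31,.25],.02)
E
```

```text
0.0726
cam in tool [ 0.0801  0.     -0.0696] axes
 [[-0.001  1.     0.   ]
 [-0.951 -0.001 -0.309]
 [-0.309 -0.     0.951]]
[[299.    0.  313.8]
 [  0.  299.  194.3]
 [  0.    0.    1. ]]
scraper_center 0.86 ((539.4755249023438, -312.2196350097656), (124.68933868408203, 47.40852355957031), 0.10904914885759354)
case 0.98 ((520.71337890625, -43.46592712402344), (208.5667724609375, 76.02278137207031), 21.72920036315918)
cover_grip 0.95 ((480.93902587890625, 263.4547119140625), (93.94145202636719, 164.46908569335938), 68.49076080322266)
shift [ 381.6 -194.    53.9] | 10.3 rows; turn [-0.     -0.      0.3508] yaw now 0.3708 pos [ 0.2446 -0.6291  0.3039]
```

>>> step_arm:
  targets:
    - [[0,0,0],[38,-19.4,5],85]
    - [[0,0,0],[38,-19.4,5],85]
    - [[0,0,0],[38,-19.4,5],85]
    - [[0,0,0],[38,-19.4,5],85]
    - [[0,0,0],[38,-19.4,5],85]

```text
time: 1.92
tool_pos: [0.3831, -0.4733, 0.2796]
tcp_rot: [3.088, 0.578, 0.0]
wrist_force: [0.6, -0.4, -0.2]
width: 0.998
grip_force: 0.0
```

>>> step_arm:
  targets:
    - [[0,0,0],[38,-19.4,5],85]
    - [[0,0,0],[38,-19.4,5],85]
    - [[0,0,0],[38,-19.4,5],85]
    - [[0,0,0],[38,-19.4,5],85]
    - [[0,0,0],[38,-19.4,5],85]

```text
time: 2.33
tool_pos: [0.5211, -0.3185, 0.2555]
tcp_rot: [3.087, 0.579, 0.001]
wrist_force: [0.3, -0.5, 0.5]
width: 0.994
grip_force: 0.0
```

>>> step_arm:
  targets:
    - [[0,0,0.117],[0,0,0],60]
    - [[0,0,0.117],[0,0,0],60]
    - [[0,0,0.117],[0,0,0],60]
    - [[0,0,0],[0,0,0],60]

```text
time: 2.67
tool_pos: [0.5203, -0.3196, 0.2554]
tcp_rot: [3.141, 0.028, -0.0]
wrist_force: [-0.6, 0.1, -0.9]
width: 0.701
grip_force: 0.0
```

```bash
cat >> h.py <<'E'
def wl(*qs,name=None,wc="wrist"):
    "qs: (query,z). picture from the wrist camera; world points"
    cal=calibration(wc); im=read_camera(wc)
    if name: cv2.imwrite(f"pics/{name}.png",im[...,::-1])
    for q,z in qs:
        for r in tip_of(wc,q)[:2]: print(q,round(r["score"],2),np.round(r["at"],1),np.round(at_z(cal,r["at"],z),4))
    return cal,im
def rect(cam,cal,q,z):
    r=cut_out(cam,q)
    if not r: print("none",q);return
    pts=np.argwhere(r[0]["region"]); W=np.array([at_z(cal,p,z)[:2] for p in pts]).astype(np.float32)
    print(q,"rect",round(r[0]["score"],2),np.round(r[0]["extent"]),cv2.minAreaRect(W*1000))
E
python3 - <<'E'
from h import *
cal,im=wl(("scraper_center",.008),("scraper_blade",.002),name="w1")
rect("wrist",cal,"scraper_center",.008)
plan([.541,-.32,.12],.0)
E
```

```text
scraper_center 0.73 [167.8  62. ] [ 0.5238 -0.037   0.008 ]
scraper_center 0.69 [155.6 312.9] [ 0.541  -0.3178  0.008 ]
scraper_blade 0.87 [114.1 309.5] [ 0.5837 -0.3136  0.002 ]
scraper_center rect 0.85 [290.  95. 330. 212.] ((540.5919189453125, -315.5664367675781), (126.5928726196289, 43.30491638183594), 1.9264410734176636)
shift [2.120e+01 1.000e-01 1.355e+02] | 3.3 rows; turn [ 0.0001 -0.0001  0.0219] yaw now 0.0219 pos [ 0.5198 -0.3204  0.2555]
```

View pics/w1.png

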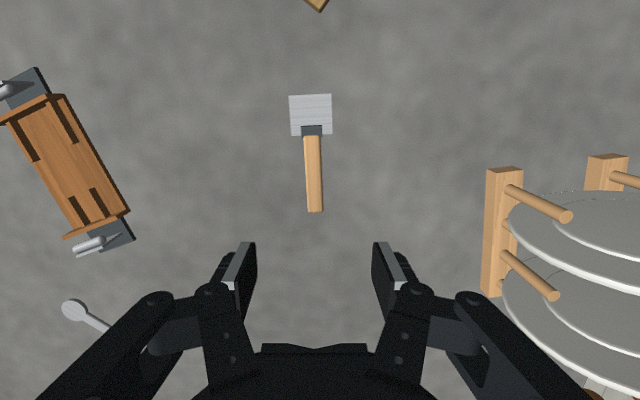

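The case's wide pocket is at the upper-left end (+x) at about (40,110), and the narrow channel is at about (95,205). The scraper is at (313,155), blade up, and the fingers are clear of it. Next I fit the handle axis.

```bash
cat >> h.py <<'E'
def handle_axis(cal,im,ext,z=.016):
    l,t,r,b=[int(v) for v in ext]
    m=np.zeros(im.shape[:2],bool); sub=im[t-3:b+4,l-3:r+4].astype(int)
    m[t-3:b+4,l-3:r+4]=(sub[...,0]-sub[...,2]>60)
    m=cv2.erode(m.astype(np.uint8),np.ones((3,3)))
    W=np.array([at_z(cal,p,z)[:2] for p in np.argwhere(m)])
    vx,vy,x0,y0=cv2.fitLine(W.astype(np.float32),cv2.DIST_L2,0,1e-4,1e-4).ravel()
    rc=cv2.minAreaRect((W*1000).astype(np.float32))
    return np.arctan2(vy,vx),(x0,y0),rc
E
python3 - <<'E'
from h import *
cal=calibration("wrist"); im=read_camera("wrist")
r=[x for x in cut_out("wrist","scraper_center") if x["extent"][0]>200][0]
print(handle_axis(cal,im,r["extent"])); 
for x in tip_of("wrist","scraper_blade")[:1]: print(at_z(cal,x["at"],.002))
cal=calibration("top"); im=read_camera("top"); r=cut_out("top","scraper_center")[0]; print(r["extent"],handle_axis(cal,im,r["extent"]))
E
```

```text
(np.float32(0.065018184), (np.float32(0.5236471), np.float32(-0.31760025)), ((521.8351440429688, -317.7091979980469), (81.26953887939453, 13.644874572753906), 3.669013500213623))
[ 0.58556006 -0.31347019  0.002     ]
[437.3, 202.9, 458.6, 256.5] (np.float32(0.05484821), (np.float32(0.5237153), np.float32(-0.31728804)), ((520.7711791992188, -317.5136413574219), (72.7339859008789, 7.667140483856201), 2.815025806427002))
```

>>> step_arm:
  targets:
    - [[0,0,-0.043],[0,0,0],55]
    - [[0,0,0],[10.9,-1.3,38],50]
    - [[0,0,0],[10.9,-1.3,38],50]
    - [[0,0,0],[0,0,38],50]
    - [[0,0,0],[0,0,30],50]

```text
time: 3.53
tool_pos: [0.5411, -0.3157, 0.1089]
tcp_rot: [-3.139, -0.1, 0.002]
wrist_force: [-0.9, -0.1, -0.0]
width: 0.587
grip_force: 0.0
```

```bash
python3 - <<'E'
from h import *
plan([.5415,-.3164,.077],.065)
cal,im=wl(("scraper_blade",.002),("scraper_center",.008),name="w2")
r=cut_out("wrist","scraper_center"); print([x["extent"] for x in r])
print(handle_axis(cal,im,r[0]["extent"]))
E
```

```text
shift [ 0.3  0.8 31.9] | 0.8 rows; turn [-0.0009  0.0011 -0.0014] yaw now 0.0636 pos [ 0.5411 -0.3157  0.1089]
scraper_blade 0.84 [161.8 317.8] [ 0.5843 -0.3149  0.002 ]
scraper_center 0.83 [233.5 318.7] [ 0.5401 -0.3184  0.008 ]
[[278.7, 125.8, 354.4, 319.0], [0.0, 262.0, 36.5, 350.9]]
(np.float32(0.067011185), (np.float32(0.52589893), np.float32(-0.31733328)), ((522.7843017578125, -317.5024108886719), (82.01415252685547, 14.300926208496094), 3.435736656188965))
```

View pics/w2.png

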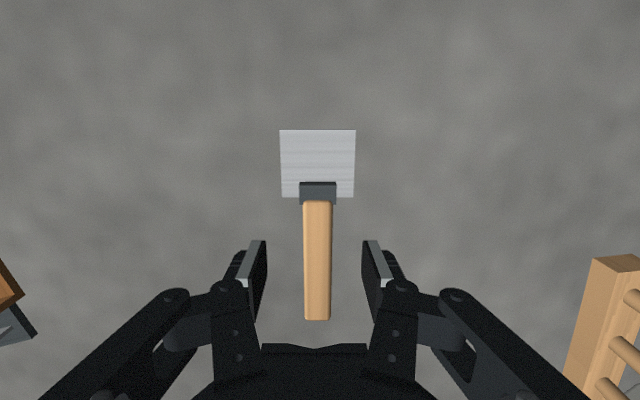

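The scraper handle at (317,260) sits centred between the pads and aligned with them, with the blade at (317,165). I go down and grip.

>>> step_arm:
  targets:
    - [[0,0,0],[0.5,0.8,20],40]
    - [[0,0,0],[0,0,11],35]
    - [[0,0,0],[0,0,0],10]
    - [[0,0,0],[0,0,0],10]
    - [[0,0,0],[0,0,0],10]
  grip_force: 50

```text
time: 4.15
tool_pos: [0.5428, -0.3175, 0.082]
tcp_rot: [3.139, 0.099, 0.003]
wrist_force: [-0.4, 1.1, -0.8]
width: 0.189
grip_force: 51.0
```

>>> step_arm:
  targets:
    - [[0,0,0],[0,0,0],10]
    - [[0,0,0],[0,0,0],10]

```text
time: 4.32
tool_pos: [0.5426, -0.3173, 0.0815]
tcp_rot: [3.139, 0.099, 0.002]
wrist_force: [-0.0, -0.2, -0.1]
width: 0.193
grip_force: 51.0
```

>>> step_arm:
  targets:
    - [[0,0,0],[0,0,0],30]
    - [[0,0,0],[0,0,5],30]
    - [[0,0,0],[0,0,0],10]
    - [[0,0,0],[0,0,0],10]
    - [[0,0,0],[0,0,0],10]
  grip_force: 60

```text
time: 4.73
tool_pos: [0.542, -0.3169, 0.0752]
tcp_rot: [-3.14, -0.099, 0.0]
wrist_force: [1.1, 0.7, -1.2]
width: 0.195
grip_force: 61.2
```

>>> step_arm:
  targets:
    - [[0,0,0],[0,0,-20],10]
    - [[0,0,0],[0,0,-30],10]
    - [[0,0,0],[0,0,-38],10]
    - [[0,0,0],[0,0,-38],10]
    - [[0,0,0],[0,0,0],10]

```text
time: 5.15
tool_pos: [0.5462, -0.3196, 0.2106]
tcp_rot: [3.132, 0.098, 0.019]
wrist_force: [2.0, -0.7, 1.1]
width: 0.189
grip_force: 61.4
```

```bash
python3 - <<'E'
from h import *
s=read_state(); p=s["tool_pos"]; z=p[2]-.0767; print(p, s["width"],s["grip_force"])
cal,im=wl(("scraper_blade",z+.002),("scraper_center",z+.008),("case_bed",.014),("case",0),("clip_nose",.037),name="w3")
r=cut_out("wrist","scraper_center"); print([x["extent"] for x in r])
R=Rn.from_rotvec(s["tcp_rot"]).as_matrix()
print(handle_axis(cal,im,r[0]["extent"],z+.016))
plan([.5205,-.041,.205],.37)
E
```

```text
[ 0.54616049 -0.31955541  0.21064362] 0.18889247337145493 61.367783546447754
scraper_blade 0.9 [176.6 313.6] [ 0.5893 -0.3171  0.1359]
scraper_center 0.88 [261.2 315.4] [ 0.5452 -0.3207  0.1419]
scraper_center 0.36 [198.3  27.5] [ 0.5712 -0.1725  0.1419]
case_bed 0.74 [195.2  26.9] [ 0.5248 -0.0428  0.014 ]
case 0.7 [192.5  38.5] [ 0.5232 -0.0421  0.    ]
[[267.0, 137.3, 361.7, 349.6], [0.0, 80.2, 109.8, 297.4]]
(np.float32(0.060156196), (np.float32(0.535804), np.float32(-0.31943592)), ((532.8483276367188, -319.5013732910156), (72.70601654052734, 14.496466636657715), 3.2583606243133545))
shift [  -3.1 -276.    -5.4] | 6.6 rows; turn [-0.0031  0.0031 -0.3072] yaw now 0.0628 pos [ 0.5409 -0.3162  0.1988]
```

>>> step_arm:
  targets:
    - [[0,0,0],[-5,-36,0],10]
    - [[0,0,0],[-5,-36,0],10]
    - [[0,0,0],[-5,-36,0],10]
    - [[0,0,0],[-5,-36,0],10]
    - [[0,0,0],[-5,-36,0],10]

```text
time: 5.92
tool_pos: [0.5043, -0.1373, 0.1996]
tcp_rot: [-3.139, -0.097, 0.005]
wrist_force: [1.6, 0.2, 0.1]
width: 0.188
grip_force: 61.3
```

>>> step_arm:
  targets:
    - [[0,0,-0.105],[0,0,0],10]
    - [[0,0,-0.1],[0,0,0],10]
    - [[0,0,-0.1],[0,0,0],10]
    - [[0,0,0],[0,0,0],10]
    - [[0,0,0],[0,0,0],10]

```text
time: 6.33
tool_pos: [0.5052, -0.1386, 0.2002]
tcp_rot: [-3.088, -0.57, 0.003]
wrist_force: [-0.0, -1.1, -1.1]
width: 0.185
grip_force: 61.3
```

```bash
python3 - <<'E'
from h import *
cal,im=wl(("case_bed",.014),("case",0),("case_seat",.058),("clip_nose",.037),name="w4")
rect("wrist",cal,"case",.02)
plan([.5205,-.041,.2],.37)
E
```

```text
case_bed 0.57 [132.2 214.1] [ 0.5236 -0.0407  0.014 ]
case_bed 0.44 [ 18.7 191. ] [ 6.013e-01 -3.000e-04  1.400e-02]
case 0.59 [131.9 218.6] [ 0.5222 -0.0406  0.    ]
case_seat 0.84 [138.8 196.4] [ 0.5245 -0.042   0.058 ]
clip_nose 0.76 [ 17.4 194.1] [ 0.6009 -0.0121  0.037 ]
case rect 0.74 [152.   1. 266. 250.] ((520.4992065429688, -43.459815979003906), (205.2244873046875, 82.32566833496094), 21.526779174804688)
shift [ 48.9 -86.3   1.2] | 2.4 rows; turn [-0.0002  0.0002 -0.0034] yaw now 0.3666 pos [ 0.5058 -0.1391  0.2012]
```

View pics/w4.png

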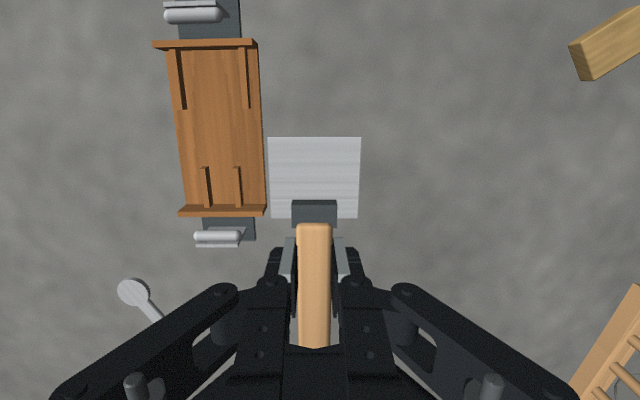

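The whole case is visible, with the wide pocket at the top (210,75) and the narrow channel at the bottom (225,190). The scraper hangs level and straight in the fingers at (315,250). I refine the case pose by a silhouette fit.

```bash
cat >> h.py <<'E'
from scipy.optimize import minimize
def box(x0,x1,y0,y1,z0,z1): return np.array([[x,y,z] for x in(x0,x1) for y in(y0,y1) for z in(z0,z1)])
CASE=[box(-.0715,.0715,-.038,.038,0,.006),box(.0665,.0715,-.038,.038,0,.026),box(-.0715,-.0665,-.038,.038,0,.026)]
def place(B,p): c,s=np.cos(p[2]),np.sin(p[2]); return B@np.array([[c,s,0],[-s,c,0],[0,0,1]])+[p[0],p[1],0]
def sil_fit(cal,mask,boxes,p0,S=4):
    M=cv2.resize(mask.astype(np.float32),None,fx=S,fy=S,interpolation=cv2.INTER_LINEAR)>.5
    def draw(p):
        o=np.zeros(M.shape,np.uint8)
        for b in boxes:
            u=(proj(cal,place(b,p))+.5)*S-.5
            cv2.fillConvexPoly(o,cv2.convexHull(np.round(u).astype(np.int32)),1)
        return o>0
    def cost(v):
        p=np.array(p0)+np.array(v)*[.001,.001,.01]; d=draw(p); return 1-(d&M).sum()/(d|M).sum()
    r=minimize(cost,[0,0,0],method="Nelder-Mead",options=dict(initial_simplex=[[0,0,0],[4,0,0],[0,4,0],[0,0,4]],xatol=.05,fatol=1e-5))
    return np.array(p0)+r.x*[.001,.001,.01],1-r.fun
def orange(im,th=35): 
    s=im.astype(int); return (s[...,0]-s[...,2])>th
def blob(mask,rc):
    n,l=cv2.connectedComponents(mask.astype(np.uint8)); return l==l[rc[0],rc[1]]
E
python3 - <<'E'
from h import *
cal=calibration("wrist"); im=read_camera("wrist")
m=blob(orange(im),(130,215)); print(m.sum())
m=cv2.morphologyEx(m.astype(np.uint8),cv2.MORPH_CLOSE,np.ones((7,7)))>0
p,iou=sil_fit(cal,m,CASE,[.5222,-.041,.37]); print(np.round(p,4),iou)
o=cv2.resize(im[:260,120:300],None,fx=3,fy=3,interpolation=cv2.INTER_CUBIC)[...,::-1].copy()
R=[box(-.0665,-.03,s*.012,s*.012,.016,.016) for s in(1,-1)]+[box(.02,.0665,s*.025,s*.025,.016,.016) for s in(1,-1)]
cl=[np.array([[s*.0845,-.016,.042],[s*.0845,.016,.042]]) for s in(1,-1)]
for b in CASE+R+cl:
    u=(proj(cal,place(b,p))-[120,0]+.5)*3-.5
    cv2.polylines(o,[cv2.convexHull(np.round(u).astype(np.int32))],True,(255,0,0),1)
cv2.imwrite("pics/w5.png",o[:600])
cal=calibration("top"); im=read_camera("top")
m=blob(orange(im),(236,337));m=cv2.morphologyEx(m.astype(np.uint8),cv2.MORPH_CLOSE,np.ones((3,3)))>0
print(m.sum(),sil_fit(cal,m,CASE,p,8))
E
```

```text
13909
[ 0.5181 -0.0432  0.3649] 0.9312616557204249
1862 (array([ 0.52203938, -0.04374241,  0.37527559]), np.float64(0.9728376825865748))
```

View pics/w5.png

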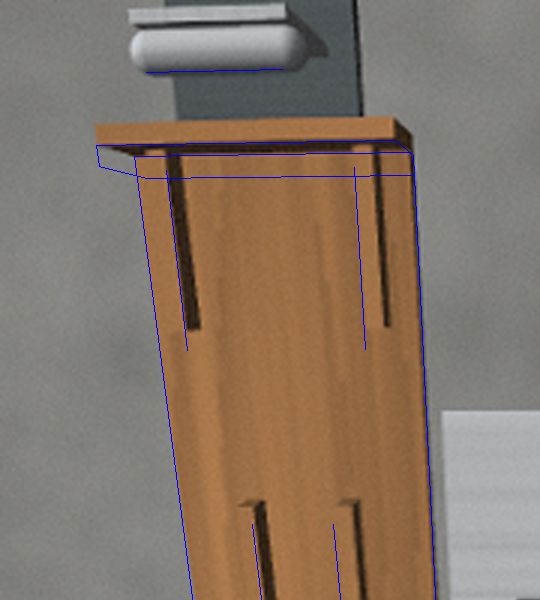

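The overlay sits about 8 px too low, so the mask must have merged with the handle. I refit with the mask restricted to columns below 268.

```bash
python3 - <<'E'
from h import *
cal=calibration("wrist"); im=read_camera("wrist")
m=orange(im); m[:,268:]=0; m[218:]=0; m=blob(m,(130,215)); print(m.sum(), cv2.boundingRect(m.astype(np.uint8)))
m=cv2.morphologyEx(m.astype(np.uint8),cv2.MORPH_CLOSE,np.ones((7,7)))>0
p,iou=sil_fit(cal,m,CASE,[.5222,-.041,.37]); print(np.round(p,4),iou)
o=cv2.resize(im[:260,120:300],None,fx=3,fy=3,interpolation=cv2.INTER_CUBIC)[...,::-1].copy()
R=[box(-.0665,-.03,s*.012,s*.012,.016,.016) for s in(1,-1)]+[box(.02,.0665,s*.025,s*.025,.016,.016) for s in(1,-1)]
for b in CASE+R:
    u=(proj(cal,place(b,p))-[120,0]+.5)*3-.5
    cv2.polylines(o,[cv2.convexHull(np.round(u).astype(np.int32))],True,(255,0,0),1)
cv2.imwrite("pics/w6.png",cv2.resize(o,None,fx=.75,fy=.75))
s=read_state();z=s["tool_pos"][2]-.0752
h=orange(im); h[:218]=0;h[:,:290]=0;h[:,345:]=0; h=cv2.erode(h.astype(np.uint8),np.ones((3,3)))
W=np.array([at_z(cal,q,z+.016)[:2] for q in np.argwhere(h)]); print("handle",cv2.fitLine(W.astype(np.float32),2,0,1e-4,1e-4).ravel(),cv2.minAreaRect((W*1000).astype(np.float32)),"tool",s["tool_pos"],yaw(s))
r=tip_of("wrist","scraper_blade")[0]; print(r["at"],at_z(cal,r["at"],z+.002))
E
```

```text
13871 (165, 48, 101, 170)
[ 0.5168 -0.0437  0.3694] 0.9325295409987079
handle [ 0.9343112   0.35645828  0.49645898 -0.142194  ] ((493.3573913574219, -143.37921142578125), (73.787353515625, 15.762504577636719), 20.761356353759766) tool [ 0.50583279 -0.13904555  0.20136172] 0.3671513539849566
[178.1, 317.8] [ 0.54585964 -0.12572493  0.12816172]
```

View pics/w6.png

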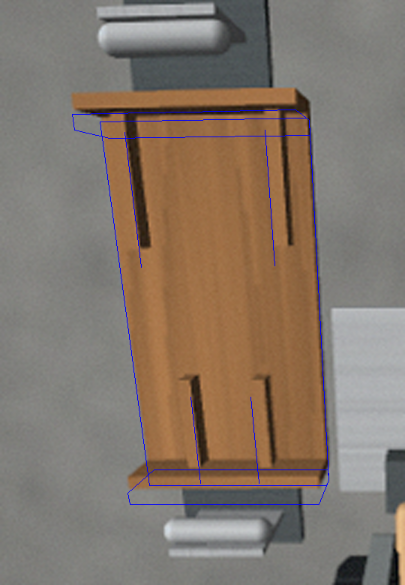

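The far end wall is split off by its shadow line, which pulls the fit down. I use every orange pixel in the region instead.

```bash
python3 - <<'E'
from h import *
cal=calibration("wrist"); im=read_camera("wrist")
a=orange(im); m=np.zeros_like(a); m[30:219,145:269]=a[30:219,145:269]
m=cv2.morphologyEx(m.astype(np.uint8),cv2.MORPH_CLOSE,np.ones((9,9)))>0
print(m.sum(), cv2.boundingRect(m.astype(np.uint8)))
p,iou=sil_fit(cal,m,CASE,[.5222,-.041,.37]); print(np.round(p,4),iou)
o=cv2.resize(im[:260,120:300],None,fx=3,fy=3,interpolation=cv2.INTER_CUBIC)[...,::-1].copy()
R=[box(-.0665,-.03,s*.012,s*.012,.016,.016) for s in(1,-1)]+[box(.02,.0665,s*.025,s*.025,.016,.016) for s in(1,-1)]
for b in CASE+R:
    u=(proj(cal,place(b,p))-[120,0]+.5)*3-.5
    cv2.polylines(o,[cv2.convexHull(np.round(u).astype(np.int32))],True,(255,0,0),1)
cv2.imwrite("pics/w7.png",cv2.resize(o,None,fx=.75,fy=.75))
c,s=np.cos(.367),np.sin(.367)
print("case in tool axes rel tool:", (p[:2]-read_state()["tool_pos"][:2])@np.array([[c,s],[s,-c]]))
E
```

```text
15429 (152, 39, 114, 179)
[ 0.5233 -0.0411  0.3717] 0.986394176931691
case in tool axes rel tool: [ 0.05142871 -0.08517269]
```

View pics/w7.png

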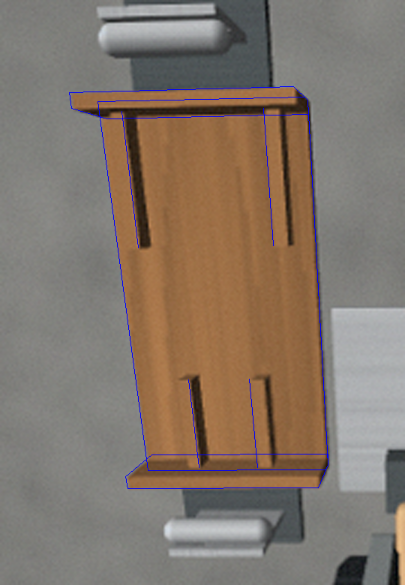

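The fit is now good (IoU 0.986): the overlay edges lie on the wall tops and the ribs, with the case at (0.5233, -0.0411), yaw 0.372. I move over it and lower partway.

>>> step_arm:
  targets:
    - [[0,0,-0.007],[17.3,-28.4,0],10]
    - [[0,0,0],[17.3,-28.4,0],10]
    - [[0,0,0],[17.3,-28.4,0],10]
    - [[0,0,0],[0,0,35],10]
    - [[0,0,0],[0,0,35],10]

```text
time: 7.3
tool_pos: [0.5264, -0.0392, 0.1338]
tcp_rot: [3.083, 0.59, 0.013]
wrist_force: [-0.5, 0.2, -0.8]
width: 0.194
grip_force: 61.4
```

>>> step_arm:
  targets:
    - [[0,0,0],[0,0,15],10]
    - [[0,0,0],[0,0,0],10]
    - [[0,0,0],[0,0,0],10]
    - [[0,0,0],[0,0,0],10]

```text
time: 7.63
tool_pos: [0.5243, -0.0409, 0.1177]
tcp_rot: [3.086, 0.585, 0.003]
wrist_force: [0.1, -0.3, -0.7]
width: 0.191
grip_force: 61.3
```

```bash
python3 - <<'E'
from h import *
plan([.5237,-.0409,.0815],.374)
s=read_state();z=s["tool_pos"][2]-.0752
cal,im=wl(("scraper_blade",z+.002),("scraper_center",z+.008),name="w8")
E
```

```text
shift [-0.6 -0.3 36.2] | 0.9 rows; turn [ 0.001  -0.0019  0.0005] yaw now 0.3745 pos [ 0.5243 -0.0409  0.1177]
scraper_blade 0.8 [174.8 314.9] [ 0.5654 -0.0254  0.0445]
scraper_center 0.63 [260.9 313.8] [ 0.5238 -0.0411  0.0505]
```

View pics/w8.png

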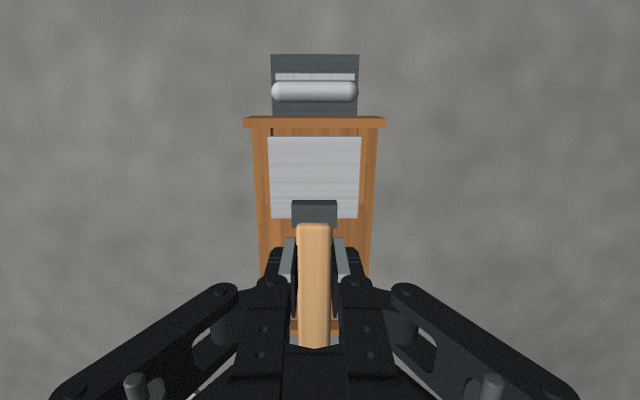

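The scraper at (315,250) is centred over the compartment: the blade lies between the pocket ribs and just short of the far wall, at row 122. I lower it.

>>> step_arm:
  targets:
    - [[0,0,0],[-0.5,0,16],10]
    - [[0,0,0],[0,0,12],10]
    - [[0,0,0],[0,0,6],10]
    - [[0,0,0],[0,0,2],10]
    - [[0,0,0],[0,0,0],10]

```text
time: 8.2
tool_pos: [0.5225, -0.041, 0.0811]
tcp_rot: [-3.086, -0.585, 0.002]
wrist_force: [-3.5, 0.0, 5.6]
width: 0.191
grip_force: 62.2
```

>>> step_arm:
  targets:
    - [[0,0,0],[0,0,0],10]
    - [[0,0,0],[0,0,0],10]

```text
time: 8.37
tool_pos: [0.5225, -0.0409, 0.0811]
tcp_rot: [-3.086, -0.585, 0.002]
wrist_force: [-3.6, -0.0, 5.0]
width: 0.188
grip_force: 62.2
```

>>> step_arm:
  targets:
    - [[0,0,0],[0,0,0],40]
    - [[0,0,0],[0,0,0],40]
    - [[0,0,0],[0,0,-20],45]
    - [[0,0,0],[0,0,-38],60]
    - [[0,0,0],[0,0,-38],60]

```text
time: 8.78
tool_pos: [0.5211, -0.0407, 0.1755]
tcp_rot: [-3.085, -0.585, 0.007]
wrist_force: [1.1, -0.4, 0.2]
width: 0.703
grip_force: 0.0
```

>>> step_arm:
  targets:
    - [[0,0,0],[0,0,-38],80]
    - [[0,0,0],[-20,-20,-38],80]
    - [[0,0,0],[-20,-20,0],80]
    - [[0,0,0],[-10,0,0],80]
    - [[0,0,0],[0,0,0],80]

```text
time: 9.2
tool_pos: [0.4629, -0.0233, 0.2478]
tcp_rot: [3.086, 0.587, -0.0]
wrist_force: [-0.6, -0.6, 0.2]
width: 0.936
grip_force: 0.0
```

```bash
python3 - <<'E'
from h import *
cal,im=wl(("scraper_blade",.008),("scraper_center",.014),("case_bed",.014),("clip_nose",.037),name="w9")
p=[.5233,-.0411,.3717]
print("expect blade",proj(cal,place(np.array([[.043,0,.008],[0,0,.014]]),p)))
wl(("scraper_blade",.008),("scraper_center",.014),wc="top")
plan([.481,.2634,.25],-.377+np.pi/2)
E
```

```text
scraper_blade 0.97 [ 83.5 351.9] [ 0.5634 -0.0237  0.008 ]
scraper_center 0.95 [129.8 351.9] [ 0.5227 -0.0407  0.014 ]
case_bed 0.65 [126.6 353.2] [ 0.5261 -0.0406  0.014 ]
clip_nose 0.61 [ 34.7 359.2] [ 0.5996 -0.011   0.037 ]
expect blade [[353.51315076  84.23604785]
 [352.53179342 129.38936473]]
scraper_blade 0.96 [219.  331.2] [ 0.5599 -0.0279  0.008 ]
scraper_center 0.76 [232.9 337.7] [ 0.5265 -0.0443  0.014 ]
shift [ 119.8 -261.2   -2.9] | 6.9 rows; turn [-0.0011  0.0009 -0.8193] yaw now 0.3745 pos [ 0.465  -0.0235  0.2471]
```

View pics/w9.png

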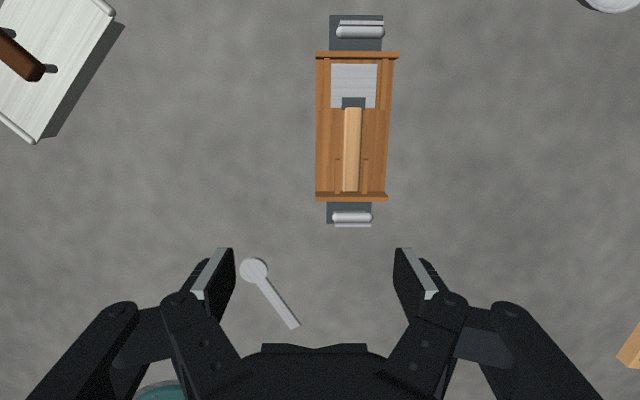

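The scraper lies in its compartment at (352,128), handle between the narrow ribs and blade in the wide pocket, as the model predicts. On to the cover.

>>> step_arm:
  targets:
    - [[0,0,0],[17,-37.2,0],80]
    - [[0,0,0],[17,-37.2,0],80]
    - [[0,0,0],[17,-37.2,0],80]
    - [[0,0,0],[17,-37.2,0],80]
    - [[0,0,0],[17,-37.2,0],80]

```text
time: 10.02
tool_pos: [0.4758, 0.1827, 0.2476]
tcp_rot: [3.087, 0.584, -0.0]
wrist_force: [0.5, -0.5, 0.1]
width: 0.938
grip_force: 0.0
```

>>> step_arm:
  targets:
    - [[0,0,0],[17,-37.2,0],60]
    - [[0,0,0],[17,-37.2,0],60]
    - [[0,0,-0.117],[0,0,0],60]
    - [[0,0,-0.117],[0,0,0],60]
    - [[0,0,-0.117],[0,0,0],60]

```text
time: 10.43
tool_pos: [0.4801, 0.264, 0.247]
tcp_rot: [2.932, 1.127, -0.002]
wrist_force: [0.1, -0.4, -0.8]
width: 0.706
grip_force: 0.0
```

>>> step_arm:
  targets:
    - [[0,0,-0.117],[0,0,0],60]
    - [[0,0,-0.117],[0,0,0],60]
    - [[0,0,-0.117],[0,0,0],60]
    - [[0,0,-0.117],[0,0,0],60]
    - [[0,0,0],[0,0,0],60]

```text
time: 10.85
tool_pos: [0.4803, 0.2627, 0.2472]
tcp_rot: [-2.596, -1.769, 0.001]
wrist_force: [0.1, -0.5, -0.0]
width: 0.7
grip_force: 0.0
```

>>> step_arm:
  targets:
    - [[0,0,0],[0,0,0],60]
    - [[0,0,0],[0,0,0],60]

```text
time: 11.02
tool_pos: [0.4802, 0.2626, 0.2475]
tcp_rot: [-2.601, -1.762, 0.001]
wrist_force: [0.2, -0.3, -0.4]
width: 0.704
grip_force: 0.0
```

```bash
python3 - <<'E'
from h import *
cal,im=wl(("cover_grip",.052),("cover_end",.022),name="w10")
r=cut_out("wrist","cover_grip")[0]; print(r["extent"],r["score"])
COVER=[box(-.082,.082,-.044,.044,.0,.023)]
BAR=box(-.009,.009,-.035,.035,.045,.059)
p,i=sil_fit(cal,r["region"],COVER+[BAR],[.481,.2634,-.377]); print(np.round(p,4),i)
# bar by colour
s=im.astype(int); l,t,rr,b=[int(v) for v in r["extent"]]; m=np.zeros(s.shape[:2],bool)
m[max(t,0):b+1,l:rr+1]=((s[...,0]-s[...,2])>25)[max(t,0):b+1,l:rr+1]
n,lab,st,cen=cv2.connectedComponentsWithStats(m.astype(np.uint8)); k=1+np.argmax(st[1:,4]); m=lab==k; print(st[k],cen[k])
p2,i2=sil_fit(cal,m,[BAR],[.481,.2634,-.377]); print("bar",np.round(p2,4),i2)
plan([p2[0],p2[1],.1],p2[2]+np.pi/2)
E
```

```text
cover_grip 0.65 [178.4 314. ] [0.4842 0.2707 0.052 ]
cover_end 0.91 [168.5 388.7] [0.5553 0.2448 0.022 ]
[229.1, 127.8, 397.1, 217.4] 0.86
[ 0.4837  0.2688 -0.3798] 0.9818580288851388
[ 304  142   19   75 1352] [313.42825444 178.80251479]
bar [ 0.4823  0.2694 -0.372 ] 0.8583220890546869
shift [  7.1  -0.5 147.8] | 3.5 rows; turn [-0.      0.     -0.0061] yaw now 1.1927 pos [0.4801 0.2626 0.2478]
```

>>> step_arm:
  targets:
    - [[0,0,0],[7.4,0.7,38],60]
    - [[0,0,0],[0,0,38],60]
    - [[0,0,0],[0,0,35],50]
    - [[0,0,0],[0,0,25],40]
    - [[0,0,0],[0,0,6.5],40]

```text
time: 11.63
tool_pos: [0.4801, 0.2676, 0.1003]
tcp_rot: [-2.598, -1.764, 0.014]
wrist_force: [-0.9, -0.7, -1.0]
width: 0.47
grip_force: 0.0
```

>>> step_arm:
  targets:
    - [[0,0,0],[0,0,0],10]
    - [[0,0,0],[0,0,0],10]
    - [[0,0,0],[0,0,0],10]
    - [[0,0,0],[0,0,0],10]
  grip_force: 110

```text
time: 11.97
tool_pos: [0.4849, 0.2699, 0.1075]
tcp_rot: [2.598, 1.765, 0.006]
wrist_force: [-0.2, 0.2, -1.9]
width: 0.189
grip_force: 107.3
```

```bash
python3 - <<'E'
from h import *
s=read_state(); print(s["tool_pos"],yaw(s),s["width"],s["grip_force"],s["wrist_force"])
E
```

```text
[0.48489976 0.2699437  0.10752225] 1.193696621109647 0.18916183967859393 107.3244309425354 [-0.24921151  0.16475885 -1.91004733]
```

>>> step_arm:
  targets:
    - [[0,0,0],[0,0,-15],10]
    - [[0,0,0],[0,0,-30],10]
    - [[0,0,0],[0,0,-35],10]
    - [[0,0,0],[0,0,-20],10]
    - [[0,0,0],[0,0,0],10]

```text
time: 12.38
tool_pos: [0.4872, 0.2711, 0.2131]
tcp_rot: [2.597, 1.765, 0.021]
wrist_force: [1.6, 0.9, -0.8]
width: 0.189
grip_force: 107.7
```

>>> step_arm:
  targets:
    - [[0,0,0],[-25,13.7,0],10]
    - [[0,0,0],[-32,17.5,0],10]
    - [[0,0,0],[-32,17.5,0],10]
    - [[0,0,0],[-32,17.5,0],10]
    - [[0,0,0],[-32,17.5,0],10]

```text
time: 12.8
tool_pos: [0.5045, 0.0947, 0.2052]
tcp_rot: [2.598, 1.767, 0.001]
wrist_force: [-0.2, -0.0, -1.5]
width: 0.187
grip_force: 107.7
```

>>> step_arm:
  targets:
    - [[0,0,0],[-32,17.5,0],10]
    - [[0,0,0],[-32,17.5,0],10]
    - [[0,0,0],[-32,17.5,0],10]
    - [[0,0,0],[-25.8,14.2,0],10]
    - [[0,0,0],[0,0,0],10]

```text
time: 13.22
tool_pos: [0.5226, -0.0464, 0.2054]
tcp_rot: [2.6, 1.759, -0.0]
wrist_force: [-0.4, 0.0, -1.4]
width: 0.186
grip_force: 107.7
```

>>> step_arm:
  targets:
    - [[0,0,-0.107],[0,0,0],10]
    - [[0,0,-0.107],[0,0,0],10]
    - [[0,0,-0.107],[0,0,0],10]
    - [[0,0,-0.107],[0,0,0],10]
    - [[0,0,-0.107],[0,0,0],10]

```text
time: 13.63
tool_pos: [0.5217, -0.0412, 0.205]
tcp_rot: [-2.033, -2.395, -0.0]
wrist_force: [-0.5, 0.1, -2.0]
width: 0.19
grip_force: 107.7
```

>>> step_arm:
  targets:
    - [[0,0,-0.107],[0,0,0],10]
    - [[0,0,-0.107],[0,0,0],10]
    - [[0,0,0],[0,0,0],10]
    - [[0,0,0],[0,0,0],10]
    - [[0,0,0],[0,0,0],10]

```text
time: 14.05
tool_pos: [0.5219, -0.0413, 0.2051]
tcp_rot: [-1.775, -2.592, 0.0]
wrist_force: [0.3, -1.2, -1.5]
width: 0.192
grip_force: 107.7
```

```bash
cat > cov.py <<'E'
from h import *
s=read_state(); p=s["tool_pos"]; z=p[2]-.1075; y=yaw(s); print("z",z,"force",s["wrist_force"],s["width"])
def up(b): return b+[0,0,z]
COVER=[up(box(-.082,.082,-.044,.044,.0,.023)),up(box(-.009,.009,-.035,.035,.045,.059))]
for cam in("wrist","top"):
    cal=calibration(cam); im=read_camera(cam)
    for q,h in(("cover_grip",.052),("cover_end",.022),("clip_nose",None)):
        for r in tip_of(cam,q)[:2]: print(cam,q,round(r["score"],2),np.round(r["at"]),np.round(at_z(cal,r["at"],.037 if h is None else z+h),4))
    cv2.imwrite(f"pics/cov_{cam}.png",im[...,::-1])
    r=cut_out(cam,"cover_grip")
    if r: print(cam,r[0]["extent"],sil_fit(cal,r[0]["region"],COVER,[p[0],p[1],y-np.pi/2]))
plan([.5233,-.0411,.16],.3717+np.pi/2)
E
python3 cov.py
```

```text
z 0.0976071419318857 force [ 0.29098319 -1.18083796 -1.47439959] 0.19212642770435762
wrist cover_grip 0.86 [274. 315.] [ 0.5238 -0.0424  0.1496]
wrist cover_end 0.65 [241. 447.] [ 0.5948 -0.0127  0.1196]
wrist [157.9, 161.4, 467.2, 341.5] (array([ 0.52283648, -0.04168429,  0.36854532]), np.float64(0.8221918168054395))
top cover_end 0.83 [198. 328.] [ 0.5994 -0.0169  0.1196]
top clip_nose 0.45 [203. 326.] [ 0.5964 -0.0148  0.037 ]
top [327.3, 195.7, 367.4, 274.1] (array([ 0.51955655, -0.04257068,  0.3588149 ]), np.float64(0.1467964978316013))
shift [ 0.1  1.3 45.3] | 1.1 rows; turn [ 0. -0.  0.] yaw now 1.9425 pos [ 0.5221 -0.0417  0.2053]
```

```bash
cat > c2.py <<'E'
from h import *
s=read_state(); p=s["tool_pos"]; z=p[2]-.1075; y=yaw(s)
cal=calibration("wrist"); im=read_camera("wrist"); r=cut_out("wrist","cover_grip")[0]; M=r["region"]
for lim in(215,240):
  best=[]
  for dx in np.arange(-5,5.1,.5):
    for dy in np.arange(-4,4.1,.5):
      d=dx/1e3*np.array([np.cos(y),np.sin(y)])+dy/1e3*np.array([np.sin(y),-np.cos(y)])
      o=np.zeros(M.shape,np.uint8)
      b=box(-.082,.082,-.044,.044,.0,.023)+[0,0,z]
      cv2.fillConvexPoly(o,cv2.convexHull(np.round(proj(cal,place(b,[p[0]+d[0],p[1]+d[1],y-np.pi/2]))*16).astype(np.int32)),1,shift=4)
      a=o[:lim]>0; best.append(((a&M[:lim]).sum()/(a|M[:lim]).sum(),dx,dy))
  print(lim,sorted(best)[-4:])
# top edge straightness
c=np.arange(200,430,10); print([(k,int(np.argmax(M[:,k]))) for k in c if M[:,k].any()])
# case clips visible? red flags
for q in("clip_nose","case"): print(q,[(round(x["score"],2),np.round(x["extent"])) for x in look_for("wrist",q)])
E
python3 c2.py
```

```text
215 [(np.float64(0.9682177240187608), np.float64(-1.0), np.float64(0.5)), (np.float64(0.9687831017508879), np.float64(-1.5), np.float64(0.0)), (np.float64(0.9700049887752556), np.float64(-1.5), np.float64(1.0)), (np.float64(0.9709846499438413), np.float64(-1.5), np.float64(0.5))]
240 [(np.float64(0.9746069617826254), np.float64(-1.0), np.float64(1.0)), (np.float64(0.9752333859073277), np.float64(-1.0), np.float64(0.5)), (np.float64(0.976599398883641), np.float64(-1.5), np.float64(1.0)), (np.float64(0.9770198874618787), np.float64(-1.5), np.float64(0.5))]
[(np.int64(200), 162), (np.int64(210), 162), (np.int64(220), 162), (np.int64(230), 162), (np.int64(240), 162), (np.int64(250), 162), (np.int64(260), 162), (np.int64(270), 162), (np.int64(280), 162), (np.int64(290), 162), (np.int64(300), 162), (np.int64(310), 162), (np.int64(320), 161), (np.int64(330), 160), (np.int64(340), 161), (np.int64(350), 161), (np.int64(360), 161), (np.int64(370), 161), (np.int64(380), 161), (np.int64(390), 161), (np.int64(400), 161), (np.int64(410), 161), (np.int64(420), 161)]
clip_nose [(0.73, array([226., 144., 418., 162.])), (0.63, array([159., 161., 467., 340.]))]
case [(0.85, array([231., 144., 420., 161.]))]
```

>>> step_arm:
  targets:
    - [[0,0,0],[1.3,0.8,25],10]
    - [[0,0,0],[0,0,25],10]
    - [[0,0,0],[0,0,15],10]
    - [[0,0,0],[0,0,0],10]
    - [[0,0,0],[0,0,0],10]

```text
time: 15.17
tool_pos: [0.5216, -0.0401, 0.1394]
tcp_rot: [-1.771, -2.592, 0.002]
wrist_force: [0.3, -0.8, -0.7]
width: 0.188
grip_force: 107.6
```

```bash
sed -i 's/^plan.*/plan([.5233,-.0411,.1135],.3717+np.pi\/2)/' cov.py; python3 c2.py; python3 - <<'E'
from h import *
s=read_state(); print(s["tool_pos"],s["wrist_force"],s["tcp_rot"]); y=s and yaw(s)
d=np.array([.5233,-.0411])-s["tool_pos"][:2]; print(y,"case rel tool (x,y)",d@np.array([np.cos(y),np.sin(y)]),d@np.array([np.sin(y),-np.cos(y)]))
for c in("top","scene"):
    cal=calibration(c); im=read_camera(c)
    for q,z in(("clip_nose",.037),("cover_grip",s["tool_pos"][2]-.0555),("cover_end",s["tool_pos"][2]-.0855)):
        for r in tip_of(c,q)[:2]: print(c,q,round(r["score"],2),np.round(r["at"]),np.round(at_z(cal,r["at"],z),4))
E
```

```text
215 [(np.float64(0.9672335389023858), np.float64(-1.5), np.float64(-0.5)), (np.float64(0.9690265486725663), np.float64(-1.5), np.float64(1.0)), (np.float64(0.9693285954740977), np.float64(-1.5), np.float64(0.0)), (np.float64(0.9697630922693267), np.float64(-1.5), np.float64(0.5))]
240 [(np.float64(0.9735082414072149), np.float64(-1.0), np.float64(0.5)), (np.float64(0.974989274989275), np.float64(-1.5), np.float64(0.0)), (np.float64(0.9757981462409887), np.float64(-1.5), np.float64(1.0)), (np.float64(0.9763918101043053), np.float64(-1.5), np.float64(0.5))]
[(np.int64(200), 162), (np.int64(210), 162), (np.int64(220), 162), (np.int64(230), 162), (np.int64(240), 162), (np.int64(250), 162), (np.int64(260), 162), (np.int64(270), 162), (np.int64(280), 162), (np.int64(290), 162), (np.int64(300), 162), (np.int64(310), 162), (np.int64(320), 161), (np.int64(330), 161), (np.int64(340), 161), (np.int64(350), 161), (np.int64(360), 161), (np.int64(370), 161), (np.int64(380), 161), (np.int64(390), 161), (np.int64(400), 161), (np.int64(410), 161), (np.int64(420), 161)]
clip_nose [(0.89, array([159., 207., 470., 260.]))]
case [(0.76, array([159., 206., 467., 262.]))]
[ 0.52371487 -0.04031646  0.14201725] [-0.45623822 -1.08636922 -1.51182301] [1.77072300e+00 2.59158871e+00 2.30281546e-03]
1.94278864431239 case rel tool (x,y) -0.0005791582339014561 -0.0006712945958425933
top clip_nose 0.55 [204. 327.] [ 0.5938 -0.0167  0.037 ]
top cover_end 0.59 [201. 323.] [ 0.599  -0.0058  0.0565]
scene clip_nose 0.91 [220. 312.] [ 0.6055 -0.0236  0.037 ]
scene cover_grip 0.74 [248. 388.] [ 0.8103 -0.0482  0.0865]
scene cover_grip 0.66 [194. 277.] [ 0.5167 -0.0388  0.0865]
scene cover_end 0.75 [212. 312.] [ 0.6016 -0.0163  0.0565]
scene cover_end 0.45 [216. 311.] [ 0.6072 -0.0289  0.0565]
```

>>> step_arm:
  targets:
    - [[0,0,0],[0.8,-1.2,3],10]
    - [[0,0,0],[0,0,4],10]
    - [[0,0,0],[0,0,3],10]
    - [[0,0,0],[0,0,0],10]
    - [[0,0,0],[0,0,0],10]
  grip_force: 120

```text
time: 16.18
tool_pos: [0.5206, -0.0398, 0.1297]
tcp_rot: [-1.772, -2.593, 0.001]
wrist_force: [-0.6, -0.7, -1.3]
width: 0.186
grip_force: 118.4
```

>>> step_arm:
  targets:
    - [[0,0,0],[0,0,2],10]
    - [[0,0,0],[0,0,2],10]
    - [[0,0,0],[0,0,2],10]
    - [[0,0,0],[0,0,0],10]
    - [[0,0,0],[0,0,0],10]

```text
time: 16.6
tool_pos: [0.522, -0.0399, 0.1257]
tcp_rot: [1.771, 2.593, 0.002]
wrist_force: [-2.4, 0.6, 4.8]
width: 0.185
grip_force: 119.7
```

>>> step_arm:
  targets:
    - [[0,0,0],[0,0,2],10]
    - [[0,0,0],[0,0,2],10]
    - [[0,0,0],[0,0,0],10]

```text
time: 16.85
tool_pos: [0.5219, -0.0403, 0.1221]
tcp_rot: [1.771, 2.592, 0.001]
wrist_force: [-2.7, -2.2, 6.6]
width: 0.189
grip_force: 119.9
```

>>> step_arm:
  targets:
    - [[0,0,0],[0,0,2],10]
    - [[0,0,0],[0,0,2],10]
    - [[0,0,0],[0,0,0],10]

```text
time: 17.1
tool_pos: [0.521, -0.0399, 0.1158]
tcp_rot: [1.772, 2.593, 0.0]
wrist_force: [2.7, -0.2, -5.5]
width: 0.187
grip_force: 118.2
```

>>> step_arm:
  targets:
    - [[0,0,0],[0,0,2],10]
    - [[0,0,0],[0,0,2],10]
    - [[0,0,0],[0,0,0],10]

```text
time: 17.35
tool_pos: [0.5208, -0.0397, 0.112]
tcp_rot: [-1.772, -2.593, 0.0]
wrist_force: [-0.3, 0.5, -1.8]
width: 0.186
grip_force: 118.7
```

```bash
python3 - <<'E'
from h import *
s=read_state(); R=Rn.from_rotvec(s["tcp_rot"]).as_matrix(); print(s["tool_pos"],s["wrist_force"],"moment",s["torque"],"tool z",R[:,2],"yaw",yaw(s))
E
```

```text
[ 0.52083147 -0.03971654  0.11202781] [-0.33619909  0.5392234  -1.79745287] moment [0.02933555 0.05313908 0.00990827] tool z [-7.05659594e-04  2.43388467e-04 -9.99999721e-01] yaw 1.9428186485155476
```

>>> step_arm:
  targets:
    - [[0,0,0],[0,0,2],10]
    - [[0,0,0],[0,0,1],10]
    - [[0,0,0],[0,0,0],10]

```text
time: 17.6
tool_pos: [0.521, -0.0397, 0.1119]
tcp_rot: [-1.771, -2.593, 0.001]
wrist_force: [-9.2, 1.3, 19.7]
width: 0.187
grip_force: 121.7
```

>>> step_arm:
  targets:
    - [[0,0,0],[0,0,2],10]
    - [[0,0,0],[0,0,0],10]
    - [[0,0,0],[0,0,0],10]

```text
time: 17.85
tool_pos: [0.521, -0.0397, 0.1118]
tcp_rot: [-1.771, -2.593, 0.001]
wrist_force: [-15.5, 2.1, 34.6]
width: 0.181
grip_force: 123.7
```

>>> step_arm:
  targets:
    - [[0,0,0],[0.6,-1.6,0],10]
    - [[0,0,0],[0,0,0],10]
    - [[0,0,0],[0,0,0],10]

```text
time: 18.1
tool_pos: [0.5208, -0.0397, 0.1119]
tcp_rot: [1.771, 2.592, 0.002]
wrist_force: [-10.2, 1.2, 28.1]
width: 0.18
grip_force: 123.0
```

```bash
python3 - <<'E'
from h import *
s=read_state(); p=s["tool_pos"]; z=p[2]-.058-.0538; print(p,s["wrist_force"],s["torque"],"grip",s["grip_force"])
P=[.5233,-.0411,.3717]
E={"cover_grip":[[0,0,.058]],"cover_end":[[.078,0,.028],[-.078,0,.028]],"clip_nose":[[.0845,0,.037],[-.0845,0,.037]]}
for c in("scene","wrist","top"):
    cal=calibration(c); im=read_camera(c)
    for q,X in E.items():
        print(c,q,"expect rc",np.round(proj(cal,place(np.array(X),P))[:,::-1],1).tolist(),[(round(r["score"],2),np.round(r["at"],1).tolist()) for r in tip_of(c,q)[:2]])
s=read_state(); print(s["wrist_force"],s["time"])
E
```

```text
[ 0.52076998 -0.03974984  0.11185312] [-10.18879153   1.20442196  28.06433838] [ 3.41266116e-01  1.58815965e+00 -9.61807884e-04] grip 122.96663403511047
scene cover_grip expect rc [[204.8, 279.2]] [(0.76, [204.0, 275.5])]
scene cover_end expect rc [[218.9, 311.0], [209.2, 249.1]] [(0.94, [216.1, 310.7])]
scene clip_nose expect rc [[216.6, 313.7], [206.1, 246.3]] [(0.89, [216.6, 309.4])]
wrist cover_grip expect rc [[276.4, 315.7]] [(0.95, [274.0, 314.7])]
wrist cover_end expect rc [[245.9, 450.1], [246.3, 180.2]] [(0.85, [239.5, 446.3])]
wrist clip_nose expect rc [[253.5, 468.6], [254.0, 161.8]] [(0.94, [254.6, 465.6])]
top cover_grip expect rc [[233.7, 336.9]] []
top cover_end expect rc [[203.3, 325.4], [265.1, 347.7]] [(0.6, [202.6, 324.2])]
top clip_nose expect rc [[200.4, 324.5], [267.9, 348.9]] [(0.55, [203.9, 327.4])]
[-10.75177173   1.41175969  28.82104004] 18.7
```

```bash
python3 - <<'E'
from h import *
s=read_state(); p=s["tool_pos"]; y=yaw(s)-np.pi/2; R=Rn.from_rotvec(s["tcp_rot"]).as_matrix(); print("tool z",R[:,2])
def tilted(B,a,pz): # tilt a about cover y through grip, + raises +x end
    B=B-[0,0,.058]; c,q=np.cos(a),np.sin(a)
    return np.c_[B[:,0]*c-B[:,2]*q,B[:,1],B[:,0]*q+B[:,2]*c]+[0,0,.058+pz]
cov=box(-.082,.082,-.044,.044,.006,.029)
for c,lim in(("wrist",250),("scene",400)):
    cal=calibration(c); im=read_camera(c); r=cut_out(c,"cover_grip")
    r=[k for k in r if (k["extent"][0]<(330 if c=="wrist" else 285)<k["extent"][2]) or c=="wrist"][0]; M=r["region"].copy(); M[lim:]=0
    print(c,np.round(r["extent"],1))
    bar=box(-.009,.009,-.035,.035,.051,.065)
    for a in(-.06,-.03,0,.03,.06):
        best=(0,)
        for pz in(0,.004,.008):
          for dx in np.arange(-4,4.1,1):
            for dy in np.arange(-4,4.1,1):
              o=np.zeros(M.shape,np.uint8)
              P=[p[0]+dx/1e3,p[1]+dy/1e3,y]
              for b in ([cov] if c=="wrist" else [cov,bar]):
                  cv2.fillConvexPoly(o,cv2.convexHull(np.round(proj(cal,place(tilted(b,a,pz),P))*16).astype(np.int32)),1,shift=4)
              o[lim:]=0; A=o>0; v=(A&M).sum()/(A|M).sum()
              if v>best[0]: best=(round(v,4),pz,dx,dy)
        print(a,best)
E
```

```text
tool z [ 2.24708052e-03  1.02851166e-04 -9.99997470e-01]
wrist [159.6 163.6 465.8 340.3]
-0.06 (np.float64(0.9562), 0, np.float64(4.0), np.float64(0.0))
-0.03 (np.float64(0.9712), 0, np.float64(3.0), np.float64(0.0))
0 (np.float64(0.969), 0, np.float64(1.0), np.float64(-1.0))
0.03 (np.float64(0.9675), 0, np.float64(-1.0), np.float64(-2.0))
0.06 (np.float64(0.9653), 0, np.float64(-3.0), np.float64(-2.0))
scene [242.6 193.6 318.4 236.2]
-0.06 (np.float64(0.8149), 0, np.float64(1.0), np.float64(-1.0))
-0.03 (np.float64(0.829), 0, np.float64(-2.0), np.float64(-1.0))
0 (np.float64(0.8395), 0, np.float64(2.0), np.float64(-1.0))
0.03 (np.float64(0.8395), 0, np.float64(0.0), np.float64(-1.0))
0.06 (np.float64(0.8354), 0, np.float64(-4.0), np.float64(-2.0))
```

>>> step_arm:
  targets:
    - [[0,0,0],[0.3,-0.8,1.2],10]
    - [[0,0,0],[0,0,0],10]
    - [[0,0,0],[0,0,0],10]
    - [[0,0,0],[0,0,0],10]
    - [[0,0,0],[0,0,0],10]

```text
time: 19.32
tool_pos: [0.5207, -0.0398, 0.1118]
tcp_rot: [1.771, 2.591, 0.003]
wrist_force: [-11.6, 2.2, 35.2]
width: 0.186
grip_force: 124.0
```

The hand is level, the cover is at a hard stop at the home height, and the push is steady at about 35 N. I hand it in.

```bash
python3 -c "
from workcell import *
print(finish_job())"
```

```text
the job is handed in; nothing more can be done
None
```

I handed the job in at 19.3 s: the scraper is in its compartment, blade in the wide end, and the cover snapped down level to a hard stop at home height, with the hand still pressing at about 35 N.

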